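Snap the pail lid shut

TASK

One of the two small white food pails has its grey lid only laid on: the sections of its rim still stand up. Press the rim down section by section, all the way round, until every section has clicked fully shut, leaving the pail standing where it is. Only press: do not lift or tip the pail or shove it along, and leave everything else on the table where it stands.

Things in the scene. Friction and masses are not known exactly. Their poses are not given: they have to be found in the camera images.
- pail: the pail to close: small round white food pail with a grey lid and contents, about 2 kg, standing loose on the table; 156 mm across at the foot, 188 mm across over the lid, 136 mm tall when shut. Origin at the centre of its underside, z up. A thin wire bail hangs down along its wall on its +x side
- lid_mid (a point): on the pail's axis, level with the top of the shut rim (136 mm above the pail's underside); fixed to the pail, same axes. The lid has a sunken middle panel, 134 mm across, 10 mm below this point, and round it a rim slit into eight equal sections, one every 45 degrees: section 1 centred on +x, then counterclockwise seen from above
- sec1 (a joint): how far rim section 1 stands up, rad: 0 shut, 0.26 to 0.5 open at the start. It hinges 63 mm from the pail's axis, 126 mm up. Press on its raised lip: flat top 78 to 92 mm from the axis, 60 mm long, level with lid_mid when shut, outer edge up to 15 mm higher when open. It swings down easily to 0.2, then resists up to about 10 N; below about 0.1 it snaps to 0 and stays
- sec2 (a joint): the same for rim section 2, centred 45 degrees counterclockwise from the pail's +x
- sec3 (a joint): the same for rim section 3, centred 90 degrees counterclockwise from the pail's +x
- sec4 (a joint): the same for rim section 4, centred 135 degrees counterclockwise from the pail's +x
- sec5 (a joint): the same for rim section 5, centred 180 degrees counterclockwise from the pail's +x
- sec6 (a joint): the same for rim section 6, centred 225 degrees counterclockwise from the pail's +x
- sec7 (a joint): the same for rim section 7, centred 270 degrees counterclockwise from the pail's +x
- sec8 (a joint): the same for rim section 8, centred 315 degrees counterclockwise from the pail's +x
- pail2: the matching pail, same size and make, its lid already shut flat all round; origin at the centre of its underside
- tin: food tin, 66 mm across, 105 mm tall; origin at the centre of its underside
- fish_tin: low food tin, 81 mm across, 50 mm tall; origin at the centre of its underside
- jar: glass jar with a metal cap, 72 mm across, 118 mm tall; origin at the centre of its underside
- tape: roll of packing tape lying flat, 104 mm across, 48 mm tall; origin at the centre of its underside
- onion1: onion, 72 mm across, 77 mm tall; origin at the centre of its underside
- onion2: onion, 66 mm across, 71 mm tall; origin at the centre of its underside
- spice_jar: small jar with a black cap, 48 mm across, 95 mm tall; origin at the centre of its underside

How it is judged:
At the end, for the whole second after the job is handed in: All eight rim sections are shut (each joint below 0.06 rad), and the pail stands upright (within 0.05 rad) and still, within 40 mm of where it stood (value of joint each of sec1, sec2, sec3, sec4, sec5, sec6, sec7, sec8 below 0.06 rad and distance of pail from where it was at the start of the episode below 0.04 m and angle between pail's own z axis and vertical below 0.05 rad and linear speed of pail below 0.02 m/s); the robot touches nothing.
It fails at once if the pail is lifted (its underside 12 mm off the table) or tipped (0.2 rad) (height (world z) of pail above 0.012 m or angle between pail's own z axis and vertical above 0.2 rad).
It fails at once if the pail is shoved more than 60 mm (distance of pail from where it was at the start of the episode above 0.06 m).
It fails at once if another thing on the table is moved by more than 30 mm (distance of any of pail2, tin, fish_tin, jar, tape, onion1, onion2, spice_jar from where it was at the start of the episode above 0.03 m).
It also fails if it takes over 53 s, if anything falls off the work surface, if the arm or the gripper's body presses on something with over 40 N, if the wrist force passes 120 N, or if a joint passes its speed limit or range.

ROBOT

A 6-joint arm with a two-finger parallel gripper is mounted at the origin on the work surface. World frame = base frame: x ahead of the robot, y to its left, z up, the work surface at z = 0. Lengths are in m, angles in rad, forces in N, time in s.
With the tool pointing down it reaches from about 0.3 to 0.875 m from the base axis. Payload 6.4 kg.
Tool frame: the origin (TCP) lies midway between the tips of the shut fingers; the grasp point (between the pads) lies 19 mm behind it (ctrl.tcp_to_grasp is the distance from the TCP to the grasp point, in m); z points along the fingers, y is the direction in which the jaws open and shut (so a half turn about z gives the same grasp; the last joint's range is limited). The gripper opens to 85 mm and grips with 20 to 120 N. Pads are 22 mm wide; open, the fingers measure 114 mm over their backs; the gripper's body (76 mm by 85 mm) begins 54 mm behind the grasp point. The pads swing forward as they close: fully open they stand 13 mm farther back than shut.
Start: joints at [1.005, 0.181, 1.607, -0, 1.354, -0.206], TCP at [0.202, 0.538, 0.231] pointing down, gripper open.
Joint ranges: [-2.99, 2.99], [-0.89, 2.07], [0.3, 2.58], [-1.14, 4.28], [0, 2.63], [-3.12, 3.12]. Speed limits (rad/s): [2.57, 2.57, 3.01, 3.14, 3.14, 3.14].

INTERFACE

Orientations are given as a unit quaternion [w, x, y, z].
In Python, from bench import monitor, imaging, order, spotter, ctrl gives the robot as it stands.
- The arm moves only by the shell command python3 -m pendant 'ROWS'. ROWS is JSON, a list that holds one entry, the list of rows, each a list of 5 numbers: the shift along the world's x, y, z in mm, then the turn about the world's z in degrees, then the finger opening in mm, from 0 to 85.4. A call has 1 to 8 rows; each row shifts and turns the commanded pose from where the row before left it; what a row does not reach is not made up. A row lasts 1/8 s, in which the tool goes at most 62.5 mm and 10.7 degrees, less where a joint would pass 70% of its speed; a pose out of reach is approached as far as the arm can. A call with a gripper value outside its range is refused whole. The fingers move at their own pace and stop on an object; the grip force is fixed at half the most. Time passes only in rows, so rows that do not move let the fingers close. It gives the time, the measured TCP pose, the force and the opening at its end, in the units of the state.
- monitor.get_obs(): the state, without advancing time (a new reading comes with each control period).
- imaging.camera(name): name is "side" or "top"; returns a dict with "img" (384x512x3 uint8, red, green, blue), "vfov" (degrees; the focal length in pixels is half the picture's height over the tangent of half this angle, whatever the lens; pixels are square), "cx", "cy" (the principal point, pixels), "distortion" ([k1, k2, p1, p2, k3] as OpenCV has them; the pictures are not rectified), "origin" and "orientation" of the camera in the world. Camera axes: x right, y down, z forward; pixel columns grow to the right and rows downward; lengths in m; the calibration is good to about 2 mm. A picture is of the moment at which its call begins. There is no depth.
- order.hand_in(): hands the job in, once; it reports no verdict.
Trained networks look in the newest picture that a camera, given by its name, has taken for a name from the list of things; names that differ only in an ending like _2 or _b are one class to them, and where a whole thing is asked for, a point or a joint stands for the part that bears it (a point fixed in the world has none). Each returns a list of dicts, best first, with "confidence" (0 to 1); they miss things now and then, are a little off and sometimes report something else, mostly with a low value. They report only what shows in the picture. A call takes as long as a camera call.
- spotter.recognise(camera, thing): "at" ([x, y, z] in m, in the coordinates of the camera as it stood for that picture, good to about 4 mm: the middle of the surface that is visible of it).
- spotter.tip_of(camera, thing): "at" ([x, y, z] in m, in the coordinates of the camera as it stood for that picture, good to about 4 mm: a listed point, or the origin of a listed thing).
The state is a dict: "time_s": time; "q": joint angles; "dq": joint speeds; "joint_efforts": joint torques, N m; "eef_pos": TCP position; "eef_rot": TCP orientation; "wrist_force": force on the tool from outside, world axes, zero at the start; "torque": the same for the moment, N m; "opening": opening from 0.0 (shut) to 1.0 (fully open).
Only numpy, scipy, OpenCV 4.12 (cv2) and the standard library are available. Lean on these libraries where they do the work, as an engineer would, in place of code of your own. Each camera call takes 0.05 s, during which the arm holds its last target. There are 200 camera calls.

## Working session

There is one attempt and no reset: what is moved stays moved. The work goes in short steps, Python scripts to look and compute and a shell command to move; the robot and the scene stay as the last step left them, time stands still between calls to the robot, and variables do not carry over. Pictures are saved under pics/ and viewed, about 8 in all and at most 12, crops included, and the job is handed in when it is done.

```bash
ls; mkdir -p pics; cat > h.py <<'E'
import numpy as np, cv2
from scipy.spatial.transform import Rotation as R
from bench import monitor, imaging, order, spotter, ctrl
def pose(c):
    o=c["orientation"]; return R.from_quat([o[1],o[2],o[3],o[0]]).as_matrix(), np.array(c["origin"])
def K(c):
    f=c["img"].shape[0]/2/np.tan(np.radians(c["vfov"])/2)
    return np.array([[f,0,c["cx"]],[0,f,c["cy"]],[0,0,1]])
def w(c,p): M,o=pose(c); return M@np.array(p)+o
def pix(c,P):
    M,o=pose(c); P=np.atleast_2d(P).astype(float)
    return cv2.projectPoints((P-o)@M,np.zeros(3),np.zeros(3),K(c),np.array(c["distortion"],float))[0][:,0]
def save(c,n): cv2.imwrite("pics/"+n,cv2.cvtColor(c["img"],cv2.COLOR_RGB2BGR))
E
python3 - <<'E'
from h import *
s=monitor.get_obs(); print(s["time_s"],s["eef_pos"],s["opening"],s["wrist_force"])
for n in("side","top"):
    c=imaging.camera(n); save(c,n+"0.png"); print(n,c["origin"],pose(c)[0].round(2).tolist())
    for t in "pail lid_mid pail2 tin fish_tin jar tape onion1 spice_jar".split():
        for r in spotter.tip_of(n,t)[:2]:
            P=w(c,r["at"]); print(t,round(r["confidence"],2),P.round(3),pix(c,P)[0].round())
E
cd pics; python3 -c "
import cv2,numpy as np
cv2.imwrite('a0.png',cv2.resize(np.vstack([cv2.imread('side0.png'),cv2.imread('top0.png')])[:, :],(400,600)) )"
```

```text
pics
0.0 [0.20212681 0.53771007 0.23037836] 1.0016402191480354 [-0.10935052  0.31849759 -0.52194509]
side [ 0.03117943 -0.50523697  0.89933118] [[0.75, -0.51, 0.43], [-0.66, -0.58, 0.48], [0.0, -0.64, -0.77]]
pail 0.84 [0.508 0.232 0.002] [212. 166.]
pail 0.71 [ 0.523 -0.228 -0.001] [319. 255.]
pail2 0.84 [0.508 0.232 0.002] [212. 166.]
pail2 0.71 [ 0.523 -0.228 -0.001] [319. 255.]
tin 0.9 [0.547 0.002 0.001] [268. 201.]
tin 0.27 [ 0.654 -0.002 -0.002] [294. 185.]
fish_tin 0.61 [0.433 0.378 0.001] [168. 153.]
fish_tin 0.39 [ 0.547  0.004 -0.003] [268. 201.]
jar 0.4 [0.509 0.233 0.001] [212. 166.]
tape 0.93 [ 0.656  0.    -0.002] [294. 184.]
onion1 0.72 [ 0.413 -0.382 -0.003] [335. 322.]
onion1 0.53 [0.32  0.288 0.001] [154. 185.]
spice_jar 0.62 [ 0.33  -0.283  0.   ] [283. 314.]
spice_jar 0.48 [ 0.657 -0.001 -0.004] [294. 184.]
top [0.30990281 0.00841998 1.55356093] [[0.01, -0.99, 0.13], [-1.0, -0.01, -0.01], [0.01, -0.13, -0.99]]
pail 0.95 [ 0.52  -0.228  0.003] [315. 188.]
pail 0.46 [ 0.523 -0.229  0.132] [321. 182.]
lid_mid 0.86 [ 0.524 -0.227  0.132] [321. 181.]
pail2 0.95 [ 0.52  -0.228  0.003] [315. 188.]
pail2 0.46 [ 0.523 -0.229  0.132] [321. 182.]
tin 0.69 [ 0.551  0.009 -0.001] [242. 178.]
fish_tin 0.68 [0.431 0.38  0.003] [128. 213.]
jar 0.88 [0.438 0.01  0.   ] [242. 213.]
tape 0.71 [ 0.661 -0.001 -0.   ] [246. 145.]
onion1 0.71 [ 0.416 -0.381  0.   ] [360. 221.]
onion1 0.7 [0.324 0.29  0.002] [155. 246.]
spice_jar 0.54 [ 0.336 -0.282  0.001] [331. 245.]
```

View pics/top0.png

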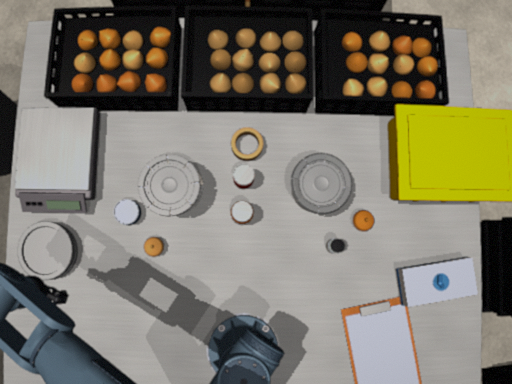

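View pics/side0.png

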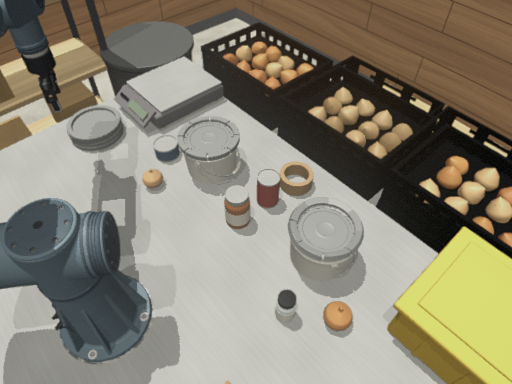

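The top view shows one pail at about (170,185) and the other at about (322,183). I'll zoom in on both to see which rim is raised.

```bash
cd pics; python3 -c "
import cv2,numpy as np
t=cv2.imread('top0.png');s=cv2.imread('side0.png')
f=lambda i,x,y,h:cv2.resize(i[y-h:y+h,x-h:x+h],(400,300) if 0 else (300,300),interpolation=3)
cv2.imwrite('b0.png',np.vstack([np.hstack([f(t,170,185,42),f(t,322,183,42)]),np.hstack([f(s,211,148,42),f(s,326,238,42)])]))"
```

```text
(no output)
```

View pics/b0.png

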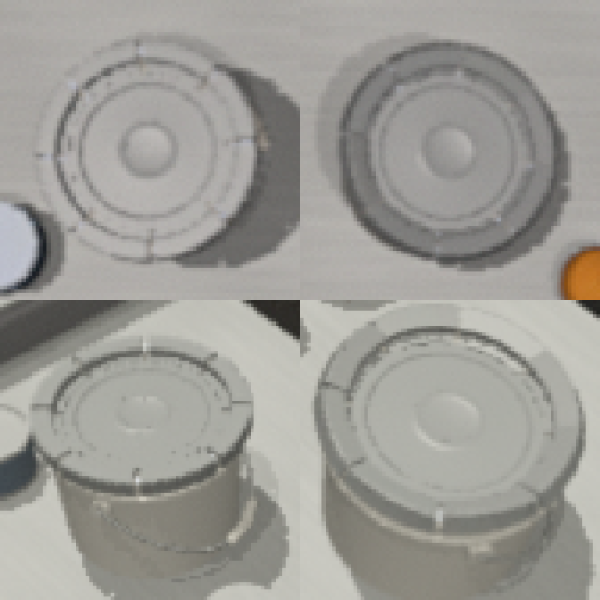

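The right-hand pail, at about (0.522, -0.228), has rim sections shaded unevenly and differently from the panel, so they are tilted. The left one is uniform, so it is the shut one. I'll get the section phase from the slits.

```bash
cat > ph.py <<'E'
from h import *
def ray(c,u,z):
    M,o=pose(c); p=cv2.undistortPoints(np.array([[u]],float),K(c),np.array(c["distortion"],float))[0,0]
    d=M@np.array([p[0],p[1],1]); return o+d*(z-o[2])/d[2]
C=np.array([.523,-.228])
E
python3 - <<'E'
from ph import *
cs=imaging.camera("side"); ct=imaging.camera("top")
for n,c in(("side",cs),("top",ct)):
  for i in range(2): 
    for t in("pail","lid_mid"):
      print(n,t,[(round(r["confidence"],2),w(c,r["at"]).round(3).tolist()) for r in spotter.tip_of(n,t)])
sl=[(335,385),(358,462),(437,520),(530,490),(375,325)]
for x,y in sl:
    for z in(.136,.142):
        d=ray(cs,(284+(x-300)*.28,196+(y-300)*.28),z)[:2]-C; print((x,y),z,round(np.degrees(np.arctan2(d[1],d[0]))%45,1),round(np.hypot(*d),3),end=' | ')
    print()
for x,y in[(390,75),(340,132),(437,250)]:
    d=ray(ct,(280+(x-300)*.28,141+y*.28),.14)[:2]-C; print((x,y),round(np.degrees(np.arctan2(d[1],d[0]))%45,1),round(np.hypot(*d),3))
# polar unwrap overlay, side
rows=[]
for c in(cs,ct):
  for z in(.138,.144):
    a=np.radians(np.arange(0,360,.5)); r=np.linspace(.06,.1,40)
    P=np.stack([C[0]+np.outer(r,np.cos(a)),C[1]+np.outer(r,np.sin(a)),np.full((40,len(a)),z)],-1).reshape(-1,3)
    m=pix(c,P).reshape(40,len(a),2).astype(np.float32)
    u=cv2.remap(c["img"],m[...,0],m[...,1],cv2.INTER_CUBIC); rows.append(cv2.resize(u,(720,140)))
im=np.vstack(rows)
im=np.clip((im.astype(float)-110)*2,0,255).astype(np.uint8)
for k in range(0,8): im[::4,k*90]=(255,0,0)
cv2.imwrite("pics/pol.png",im)
E
```

```text
side pail [(0.86, [0.522, -0.226, 0.002]), (0.78, [0.508, 0.233, 0.002])]
side lid_mid [(0.75, [0.519, -0.229, 0.137])]
side pail [(0.86, [0.522, -0.226, 0.002]), (0.78, [0.508, 0.233, 0.002])]
side lid_mid [(0.75, [0.519, -0.229, 0.137])]
top pail [(0.91, [0.518, -0.228, 0.003]), (0.85, [0.507, 0.232, 0.004]), (0.15, [0.429, 0.377, 0.003])]
top lid_mid [(0.77, [0.521, -0.228, 0.133])]
top pail [(0.91, [0.518, -0.228, 0.003]), (0.85, [0.507, 0.232, 0.004]), (0.15, [0.429, 0.377, 0.003])]
top lid_mid [(0.77, [0.521, -0.228, 0.133])]
(335, 385) 0.136 35.2 0.083 | (335, 385) 0.142 38.3 0.082 | 
(358, 462) 0.136 36.0 0.082 | (358, 462) 0.142 37.9 0.085 | 
(437, 520) 0.136 34.8 0.091 | (437, 520) 0.142 34.6 0.095 | 
(530, 490) 0.136 36.2 0.079 | (530, 490) 0.142 33.7 0.081 | 
(375, 325) 0.136 36.9 0.087 | (375, 325) 0.142 39.4 0.083 | 
(390, 75) 39.7 0.076
(340, 132) 39.3 0.091
(437, 250) 39.0 0.09
```

View pics/pol.png

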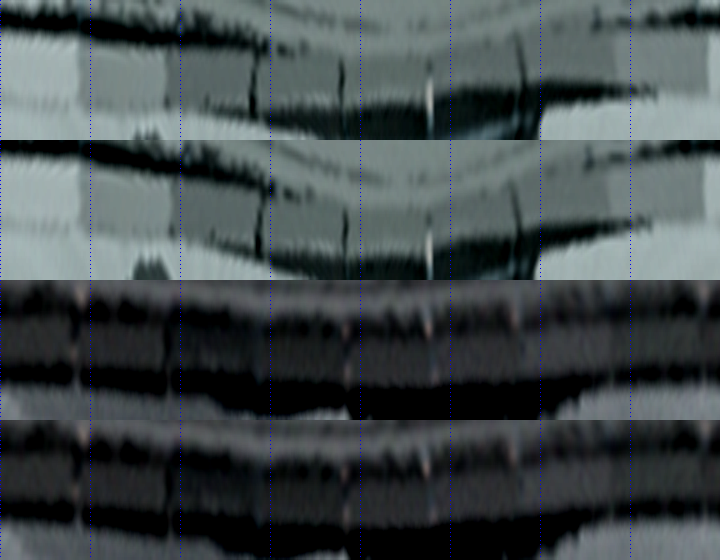

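Slits lie at about 38° mod 45, so section centres are at about 15.5° + 45k, with the pail centre at about (0.520, -0.228). I'll move above the section at 105.5° with the fingers shut, aiming for (0.497, -0.146).

```bash
python3 -m pendant '[[[18.5,-43,0,0,0],[18.5,-43,0,0,0],[18.5,-43,0,0,0],[18.5,-43,0,0,0],[18.5,-43,0,0,0],[18.5,-43,0,0,0],[18.5,-43,0,0,0],[18.5,-43,0,0,0]]]'
python3 -m pendant '[[[18.5,-43,0,0,0],[18.5,-43,0,0,0],[18.5,-43,0,0,0],[18.5,-43,0,0,0],[18.5,-43,0,0,0],[18.5,-43,0,0,0],[18.5,-43,0,0,0],[0,0,0,0,0]]]'
python3 -c "
import numpy as np
for k in range(8):
  a=np.radians(105.5+45*k);print(105.5+45*k,.520+.085*np.cos(a),-.228+.085*np.sin(a))"
python3 - <<'E'
from h import *
s=monitor.get_obs(); print(s["eef_pos"],s["eef_rot"],s["q"],s["wrist_force"])
c=imaging.camera("side"); cv2.imwrite("pics/c1.png",cv2.cvtColor(cv2.resize(c["img"][90:330,180:460],(700,600),interpolation=3),cv2.COLOR_RGB2BGR))
E
```

```text
time_s: 2.5
eef_pos: [0.3509, 0.1929, 0.2316]
eef_rot: [0.001, 0.179, 0.984, 0.0]
wrist_force: [1.3, 0.1, -0.5]
opening: -0.002
time_s: 3.5
eef_pos: [0.4807, -0.1095, 0.2313]
eef_rot: [0.0, 0.181, 0.984, -0.0]
wrist_force: [-0.1, -0.0, 0.2]
opening: 0.001
105.5 0.49728473803334816 -0.14609141147726706
150.5 0.44601976584510855 -0.1861439973912053
195.5 0.43809141147726705 -0.25071526196665184
240.5 0.4781439973912053 -0.3019802341548915
285.5 0.5427152619666519 -0.30990858852273295
330.5 0.5939802341548914 -0.2698560026087947
375.5 0.601908588522733 -0.20528473803334818
420.5 0.5618560026087948 -0.15401976584510854
[ 0.48069368 -0.10950836  0.23127519] [ 1.78062565e-04  1.80747137e-01  9.83529545e-01 -2.74880580e-04] [-4.64979810e-01 -5.68046382e-03  1.80829465e+00 -4.40157660e-04
  1.33848291e+00 -1.67218279e+00] [-0.09347988 -0.0456711   0.15524041]
```

View pics/c1.png

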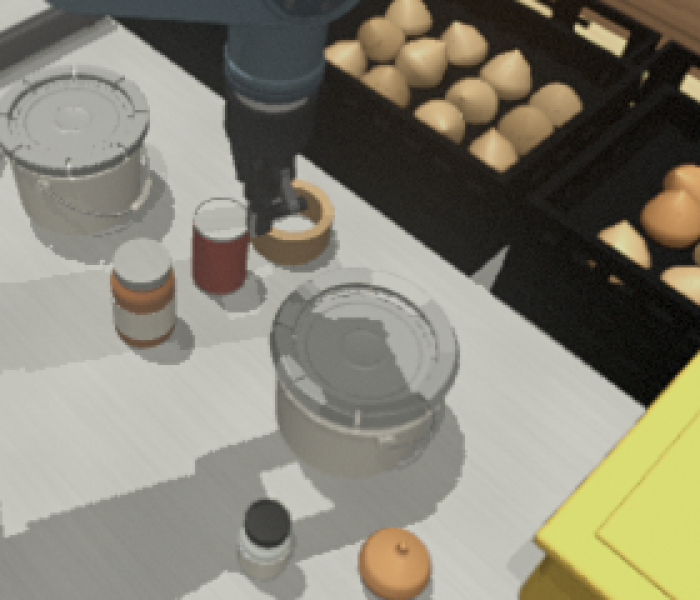

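The right pail's rim stands up in wedges (lid at about (365,345) in the crop). Moving over the first section, then pressing while watching force.

```bash
python3 -m pendant '[[[16.5,-36.5,0,0,0],[0,0,-35,0,0],[0,0,-33,0,0],[0,0,-6,0,0],[0,0,-6,0,0],[0,0,-6,0,0],[0,0,-4,0,0]]]'; python3 -m pendant '[[[0,0,-4,0,0]]]';python3 -m pendant '[[[0,0,-2,0,0]]]'
```

```text
time_s: 4.42
eef_pos: [0.4971, -0.1433, 0.1421]
eef_rot: [0.001, 0.179, 0.984, -0.0]
wrist_force: [0.3, 1.5, 2.6]
opening: 0.003
time_s: 4.55
eef_pos: [0.4969, -0.1433, 0.1378]
eef_rot: [0.001, 0.179, 0.984, -0.0]
wrist_force: [-0.0, 1.3, 1.0]
opening: 0.002
time_s: 4.68
eef_pos: [0.4966, -0.1434, 0.1357]
eef_rot: [0.0, 0.179, 0.984, -0.0]
wrist_force: [-5.2, 4.1, 16.4]
opening: 0.001
```

Force fell and then rose stiffly at z≈0.136, which fits a snap and then bottoming out. One more mm, then lift and go to the next section (150.5°).

```bash
python3 -m pendant '[[[0,0,-1,0,0]]]'; python3 -m pendant '[[[0,0,35,0,0],[-25.5,-20,0,0,0],[-25.5,-21,0,0,0],[0,0,-20,0,0],[0,0,-6,0,0],[0,0,-4,0,0],[0,0,-3,0,0]]]'; python3 -m pendant '[[[0,0,-3,0,0]]]'; python3 -m pendant '[[[0,0,-1,0,0]]]'
```

```text
time_s: 4.8
eef_pos: [0.4966, -0.1434, 0.1357]
eef_rot: [0.0, 0.179, 0.984, -0.0]
wrist_force: [-7.0, 4.2, 18.8]
opening: -0.002
time_s: 5.68
eef_pos: [0.4459, -0.1843, 0.1364]
eef_rot: [0.0, 0.179, 0.984, -0.0]
wrist_force: [0.5, -0.9, 0.0]
opening: 0.001
time_s: 5.8
eef_pos: [0.446, -0.1843, 0.1354]
eef_rot: [0.0, 0.178, 0.984, -0.0]
wrist_force: [-12.7, 6.8, 35.5]
opening: 0.007
time_s: 5.92
eef_pos: [0.446, -0.1843, 0.1355]
eef_rot: [0.0, 0.178, 0.984, -0.0]
wrist_force: [-13.5, 8.1, 33.7]
opening: 0.0
```

Bottomed again. Next: 195.5°, with a gentler final depth.

```bash
python3 -m pendant '[[[0,0,35,0,0],[-4,-33,0,0,0],[-4,-33,0,0,0],[0,0,-18,0,0],[0,0,-5,0,0],[0,0,-4,0,0],[0,0,-4,0,0],[0,0,-3,0,0]]]'; python3 -m pendant '[[[0,0,0,0,0]]]'; python3 -m pendant '[[[0,0,35,0,0],[20,-25.5,0,0,0],[20,-26,0,0,0],[0,0,-20,0,0],[0,0,-5,0,0],[0,0,-4,0,0],[0,0,-3,0,0],[0,0,-3,0,0]]]';  python3 -m pendant '[[[0,0,0,0,0]]]'
```

```text
time_s: 6.92
eef_pos: [0.4379, -0.2504, 0.1355]
eef_rot: [0.0, 0.178, 0.984, -0.0]
wrist_force: [-11.8, 6.7, 33.2]
opening: 0.004
time_s: 7.05
eef_pos: [0.4379, -0.2503, 0.1357]
eef_rot: [0.0, 0.178, 0.984, -0.0]
wrist_force: [-7.8, 4.0, 19.0]
opening: 0.0
time_s: 8.05
eef_pos: [0.4778, -0.3019, 0.1355]
eef_rot: [0.0, 0.179, 0.984, -0.0]
wrist_force: [-9.7, 6.1, 28.5]
opening: 0.002
time_s: 8.18
eef_pos: [0.4777, -0.3018, 0.1358]
eef_rot: [0.0, 0.179, 0.984, -0.0]
wrist_force: [-6.0, 3.8, 16.7]
opening: 0.002
```

Same signature. Next come 285.5° and 330.5°.

```bash
python3 -m pendant '[[[0,0,35,0,0],[32,-4,0,0,0],[33,-4,0,0,0],[0,0,-20,0,0],[0,0,-5,0,0],[0,0,-4,0,0],[0,0,-3,0,0],[0,0,-3,0,0]]]'; python3 -m pendant '[[[0,0,0,0,0]]]'; python3 -m pendant '[[[0,0,35,0,0],[25.5,20,0,0,0],[25.5,20,0,0,0],[0,0,-20,0,0],[0,0,-5,0,0],[0,0,-4,0,0],[0,0,-3,0,0],[0,0,-3,0,0]]]';  python3 -m pendant '[[[0,0,0,0,0]]]'
```

```text
time_s: 9.18
eef_pos: [0.542, -0.3098, 0.1356]
eef_rot: [-0.0, 0.179, 0.984, -0.0]
wrist_force: [-9.4, 5.0, 25.7]
opening: -0.002
time_s: 9.3
eef_pos: [0.5418, -0.3097, 0.1357]
eef_rot: [-0.0, 0.179, 0.984, -0.0]
wrist_force: [-7.1, 3.8, 16.6]
opening: -0.001
time_s: 10.3
eef_pos: [0.5929, -0.2705, 0.1356]
eef_rot: [-0.0, 0.179, 0.984, -0.0]
wrist_force: [-8.4, 4.7, 25.1]
opening: -0.002
time_s: 10.42
eef_pos: [0.5927, -0.2704, 0.1358]
eef_rot: [-0.0, 0.179, 0.984, -0.0]
wrist_force: [-6.6, 3.4, 15.2]
opening: 0.001
```

Last two: 15.5° and 60.5°. Then retreat upward and away so the cameras can see.

```bash
python3 -m pendant '[[[0,0,35,0,0],[4,32,0,0,0],[4,33,0,0,0],[0,0,-20,0,0],[0,0,-5,0,0],[0,0,-4,0,0],[0,0,-3,0,0],[0,0,-3,0,0]]]'; python3 -m pendant '[[[0,0,0,0,0]]]'; python3 -m pendant '[[[0,0,35,0,0],[-20,25.5,0,0,0],[-20,26,0,0,0],[0,0,-20,0,0],[0,0,-5,0,0],[0,0,-4,0,0],[0,0,-3,0,0],[0,0,-3,0,0]]]';  python3 -m pendant '[[[0,0,0,0,0]]]'
python3 -m pendant '[[[0,0,45,0,0],[0,0,45,0,0],[-25,35,10,0,0],[-25,35,0,0,0],[-25,35,0,0,0],[-25,35,0,0,0],[-25,35,0,0,0],[-25,35,0,0,0]]]'
python3 -m pendant '[[[-15,40,0,0,0],[-15,40,0,0,0],[-10,40,0,0,0],[-10,40,0,0,0],[-10,40,0,0,0],[-10,40,0,0,0],[0,0,0,0,0]]]'
cat > chk.py <<'E'
from ph import *
import sys
C=np.array([.520,-.228]); rows=[];crops=[]
for n in("side","top"):
  c=imaging.camera(n)
  for t in("pail","lid_mid"):
      print(n,t,[(round(r["confidence"],2),w(c,r["at"]).round(3).tolist()) for r in spotter.tip_of(n,t)[:2]])
  u,v=pix(c,[[*C,.136]])[0].astype(int); crops.append(cv2.resize(c["img"][v-40:v+40,u-40:u+40],(360,360),interpolation=3))
  a=np.radians(np.arange(0,360,.5)); r=np.linspace(.06,.1,40)
  P=np.stack([C[0]+np.outer(r,np.cos(a)),C[1]+np.outer(r,np.sin(a)),np.full((40,len(a)),.136)],-1).reshape(-1,3)
  m=pix(c,P).reshape(40,len(a),2).astype(np.float32)
  rows.append(cv2.resize(cv2.remap(c["img"],m[...,0],m[...,1],cv2.INTER_CUBIC),(720,115)))
im=np.vstack([np.hstack(crops)]+rows)
cv2.imwrite("pics/"+sys.argv[1],cv2.cvtColor(im,cv2.COLOR_RGB2BGR))
E
python3 chk.py d1.png
```

```text
time_s: 11.42
eef_pos: [0.6014, -0.2058, 0.1356]
eef_rot: [0.0, 0.179, 0.984, -0.0]
wrist_force: [-8.9, 4.2, 24.8]
opening: 0.001
time_s: 11.55
eef_pos: [0.6013, -0.2058, 0.1358]
eef_rot: [0.0, 0.179, 0.984, -0.001]
wrist_force: [-6.9, 2.2, 16.4]
opening: -0.004
time_s: 12.55
eef_pos: [0.5621, -0.154, 0.1356]
eef_rot: [0.001, 0.179, 0.984, -0.0]
wrist_force: [-9.6, 4.5, 27.1]
opening: 0.001
time_s: 12.68
eef_pos: [0.562, -0.1539, 0.1358]
eef_rot: [0.001, 0.179, 0.984, -0.0]
wrist_force: [-7.2, 3.2, 15.2]
opening: -0.003
time_s: 13.68
eef_pos: [0.4108, 0.0573, 0.2335]
eef_rot: [0.0, 0.179, 0.984, -0.0]
wrist_force: [0.2, 0.2, -0.3]
opening: 0.001
time_s: 14.55
eef_pos: [0.3409, 0.2985, 0.2334]
eef_rot: [0.0, 0.177, 0.984, 0.0]
wrist_force: [0.2, 0.2, 0.4]
opening: 0.003
side pail [(0.85, [0.522, -0.228, -0.0]), (0.57, [0.509, 0.232, -0.001])]
side lid_mid [(0.71, [0.519, -0.23, 0.135]), (0.43, [0.433, 0.378, 0.003])]
top pail [(0.66, [0.509, 0.227, 0.0])]
top lid_mid [(0.76, [0.521, -0.226, 0.137])]
```

View pics/d1.png

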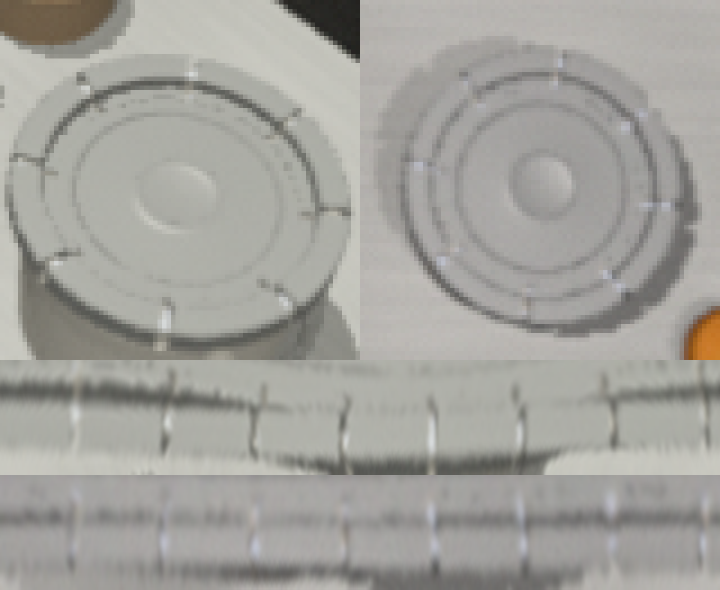

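The rim is now evenly shaded all round in both views, with eight evenly spaced slits matching the shut pail. The pail hasn't moved and the arm is clear, so I'm handing in.

```bash
python3 -c "
from h import *
print(monitor.get_obs()['wrist_force']); print(order.hand_in())"
```

```text
[ 0.25515086 -0.86267992 -0.58765398]
the job is handed in; nothing more can be done
None
```

I pressed all eight rim sections of the open pail, the one at about (0.52, -0.23), with the fingers shut, going round once. I then backed the arm away and handed the job in at about 14.7 s.

- **Presses:** each one ended on a hard stop at a height of about 135.6 mm, which is the shut rim level. The peak force was about 19 to 36 N, above the roughly 10 N the sections resist with. I only watched one section actually give way, the first. For the others I rely on the hard stop and the pictures.
- **Closing check:** in both cameras the rim is now evenly shaded all round with eight regular slits, like the shut pail. I could not read the section angles directly.
- **Position:** the networks place the pail within about 2 to 4 mm of where it started, which is within their error. In the last top picture they did not report this pail as a whole, but they did find its lid point in the right place.
- **Other things:** the wrist force was near zero after the arm withdrew. I did not re-measure the other objects. The arm crossed above the table at about 0.23 m, and it came lower only over the pail.

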